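# Close a broken tile on the gluing board and wedge it tight

### The arm

A 6-joint arm with a two-finger parallel gripper is mounted at the origin on the work surface; the furniture and walls round the work are solid. World frame = base frame: x ahead of the robot, y to its left, z up, the work surface at z = 0. Lengths are in m, angles in rad, forces in N, time in s.
With the tool pointing down it reaches from about 0.275 to 0.725 m from the base axis. Payload 15.9 kg.
Tool frame: the origin (TCP) lies midway between the tips of the shut fingers; the grasp point (between the pads) lies 19 mm behind it; z points along the fingers, y is the line along which they close (so a half turn about z gives the same grasp; the last joint's range is limited). The gripper opens to 85 mm and grips with 20 to 120 N. Pads are 22 mm wide; open, the fingers measure 114 mm over their backs; the gripper's body (76 mm by 85 mm) begins 54 mm behind the grasp point. The pads swing forward as they close: fully open they stand 13 mm farther back than shut.
Start: joints at [-1.334, 0.213, -0.034, 1.323, 0, 1.571], TCP at [0.117, -0.486, 0.203] pointing down, gripper open.
Joint ranges: [-2.98, 2.98], [-0.74, 1.72], [-1.14, 1.35], [-2.1, 2.04], [-1.57, 1.44], [-3.14, 3.14]. Speed limits (rad/s): [1.89, 1.89, 2.39, 2.57, 3.14, 3.14].

### API

Orientations are given as [roll, pitch, yaw] about the fixed x, y, z axes, in that order (R = Rz(yaw) Ry(pitch) Rx(roll)).
In Python, from rig import get_obs, grab_frame, camera_info, close_job gives the robot as it stands.
- The arm moves only by the shell command python3 -m inch 'ROWS' [FORCE]. ROWS is text: rows parted by semicolons, each of 5 numbers parted by spaces: the shift along the world's x, y, z in cm, then the turn about the world's z in rad, then the finger opening in cm, from 0 to 8.54. In form: tx ty tz turn grip; .... A call has 1 to 8 rows; each row shifts and turns the commanded pose from where the row before left it; what a row does not reach is not made up. A row lasts 1/12 s, in which the tool goes at most 41.7 mm and 7.16 degrees, less where a joint would pass 70% of its speed; a pose out of reach is approached as far as the arm can. A call is refused whole if a number of a shift passes 4.17 or a number of a turn 0.125, either way. A call with a gripper value outside its range is refused whole. The fingers move at their own pace and stop on an object; FORCE is the grip in N (left out, the last holds). Time passes only in rows, so rows that do not move let the fingers close. It gives the time, the measured TCP pose, the force, the opening and the grip force at its end, in the units of the state.
- get_obs(): the state, without advancing time (a new reading comes with each control period).
- grab_frame(name): name is "scene" or "top"; returns the picture (400x640x3 uint8, red, green, blue); there is no depth.
- camera_info(name): a dict with "intrinsics" (3x3 intrinsics, pixels), "k1" (the pictures are not rectified: a ray, as slopes to the right and down, at radius r is drawn at 1 + k1 r^2 times it, then the intrinsics apply), "extrinsics" (4x4, takes a point from world to camera coordinates). Camera axes: x right, y down, z forward; pixel columns grow to the right and rows downward; lengths in m; the calibration is good to about 2 mm. A picture is of the moment at which its call begins. camera_info takes no time and is no camera call.
- close_job(): hands the job in; it is judged then, once.
The state is a dict: "time": time; "joints": joint angles; "joint_vel": joint speeds; "effort": joint torques, N m; "ee_pos": TCP position; "ee_rot": TCP orientation; "force": force on the tool from outside, world axes, zero at the start; "torque": the same for the moment, N m; "width": finger opening in m; "grip_force": force on a finger pad.
Only numpy, scipy, OpenCV 4.12 (cv2) and the standard library are available. Lean on these libraries where they do the work, as an engineer would, in place of code of your own. Each camera call takes 0.05 s, during which the arm holds its last target. There are 200 camera calls.

### The job

Without picking anything up, push the loose half of the broken tile with the fingertips against the far fence and along it until the break is fully closed on the half sitting in the corner. Then push the wooden wedge, thin end first, in between the loose half and the two brass pins, firmly, until it is jammed tight and clamps the break shut, and leave it so. Leave the glue bottle, the scraper and the cup beside the board alone.

Things in the scene. Friction and masses are not known exactly. Their poses are not given: they have to be found in the camera images.
- glue_board: Fixed grey gluing board, top at z = 12 mm, reaching from x = -228 to 20 and y = -23 to 189 mm in its own frame. Origin: on the bench, where the inner faces of its two fences would meet; x points away from the robot, y to the left (turned with the board). z up. Two wooden fences and two brass pins stand on it.
- fence_far (a point): Middle of the upper inner edge of the far fence: batten 18 mm thick, 18 mm high above the board, inner face at board x = 0, from y = 8 to 104 mm.
- fence_right (a point): Middle of the upper inner edge of the right fence: batten 18 mm thick, 18 mm high above the board, inner face at board y = 0, from x = -104 to -6 mm.
- pin_far (a point): Centre of the top of the farther polished brass pin, fixed, 12 mm thick, 24 mm high above the board, at board (x, y) = (-11, 146) mm. A fingertip fits between the pins (54 mm free) to push the tile.
- pin_near (a point): Centre of the top of the nearer polished brass pin, fixed, 12 mm thick, 24 mm high above the board, at board (x, y) = (-77, 156) mm.
- tile_set: Half of a broken tile, white glaze with blue pattern, 14 mm thick, 90 mm along x, about 50 along y, 0.13 kg, not fixed. It lies in the corner of the fences already. Origin: on its underside, 25 mm from its straight edge (y = -25), 45 mm from its sides; axes as the board's. In place it is at (-45, 25, 12) mm in the board frame. Its break faces +y.
- tile_loose: The other half, loose on the board, 14 mm thick, about 0.16 kg. Origin on its underside: straight outer edge at y = 28, sides at x = -45 and 45, break (zigzag, 7 mm deep) at about y = -31 mm. Closed, it is at (-45, 82, 12) mm in the board frame, 57 mm along y from the set half. It starts 13 to 20 mm open, 4 to 12 mm off the far fence, turned up to 0.08 rad.
- wedge: Loose pale wood wedge, 92 mm long, 22 high, 0.06 kg, origin centre of underside; 42 mm wide at the thick end x = -46, 28 at the thin end x = 46. Straight face y = -17.5 goes to the tile's outer edge, tapered face y = 17.5 - 0.15 x to the pins. Starts short of the gap, thin end to it, 3 to 8 mm left of its final line. Tight at about (-42, 127.5) mm in the board frame; friction keeps it jammed.
- glue_bottle: small white glue bottle lying on the bench in front of the board, 27 x 97 x 27 mm; leave alone
- scraper: ivory plastic scraper lying on the bench to the right of the board, 44 x 109 x 9 mm; leave alone
- cup: mixing cup crusted with plaster, 105 x 121 x 84 mm high, standing to the right of the board; leave alone

How it is judged:
By the outcome, as a careful person would: the job done as asked, in the order asked, and still so for the second after the job is handed in, with the robot touching nothing.
It also fails if it takes over 58 s, if anything falls off the work surface, if the arm or the gripper's body presses on something with over 40 N, if the wrist force passes 120 N, or if a joint passes its speed limit or range.

## Working session

There is one attempt and no reset: what is moved stays moved. The work goes in short steps, Python scripts to look and compute and a shell command to move; the robot and the scene stay as the last step left them, time stands still between calls to the robot, and variables do not carry over. Pictures are saved under pics/ and viewed, at most 10 in all, crops included, and the job is handed in when it is done.

```bash
mkdir -p pics
cat > h.py <<'E'
import numpy as np, cv2
from rig import *
def cam(n):
    c=camera_info(n); return np.array(c["intrinsics"]),c["k1"],np.array(c["extrinsics"])
def ray(n,px):
    K,k1,T=cam(n); d=np.array([k1,0,0,0,0.])
    p=cv2.undistortPoints(np.array(px,float).reshape(-1,1,2),K,d).reshape(-1,2)
    R=T[:3,:3];o=-R.T@T[:3,3]
    return o,np.c_[p,np.ones(len(p))]@R
def plane(n,px,z):
    o,d=ray(n,px); return o+d*((z-o[2])/d[:,2])[:,None]
def proj(n,P):
    K,k1,T=cam(n)
    return cv2.projectPoints(np.array(P,float).reshape(-1,1,3),cv2.Rodrigues(T[:3,:3])[0],T[:3,3],K,np.array([k1,0,0,0,0.]))[0].reshape(-1,2)
def save(n,f):
    im=grab_frame(n); cv2.imwrite(f"pics/{f}.png",im[:,:,::-1]); return im
E
python3 - <<'E'
from h import *
for n in("scene","top"):
    save(n,n+"0"); K,k,T=cam(n); print(n,K.round(1).tolist(),k,(-T[:3,:3].T@T[:3,3]).round(3),T[2,:3].round(2))
print(get_obs())
E
```

```text
scene [[455.6, 0.0, 314.3], [0.0, 455.6, 198.1], [0.0, 0.0, 1.0]] -0.09918181578363289 [-0.122 -0.97   0.412] [ 0.64  0.66 -0.39]
top [[480.2, 0.0, 315.0], [0.0, 480.2, 194.0], [0.0, 0.0, 1.0]] 0.014433641943642495 [ 0.318 -0.395  1.019] [ 0.11 -0.01 -0.99]
{'time': 0.1, 'joints': array([-1.33404645e+00,  2.13294894e-01, -3.49480312e-02,  1.32347044e+00,
       -8.81815536e-06,  1.57081282e+00]), 'joint_vel': array([ 0.0005355 , -0.00046167,  0.00234984,  0.00162195, -0.0005277 ,
       -0.00137272]), 'effort': array([-1.11245983e-03, -6.87245321e+01,  4.87808704e+01,  1.21070724e-02,
        1.09470295e-05, -9.67849587e-06]), 'ee_pos': array([ 0.11719904, -0.4857624 ,  0.20229085]), 'ee_rot': array([-3.14067561e+00,  8.83328056e-06,  2.36733392e-01]), 'force': array([ 0.49257186, -0.77807365,  0.20708935]), 'torque': array([-0.0110705 ,  0.04590498,  0.00784963]), 'grip_force': 0.0, 'width': 0.08525511315607989}
```

View pics/top0.png

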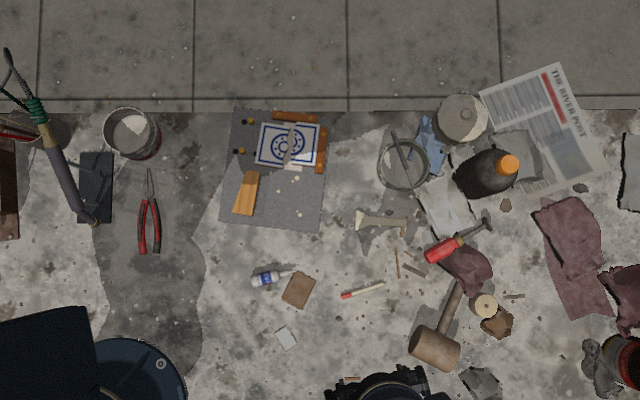

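View pics/scene0.png

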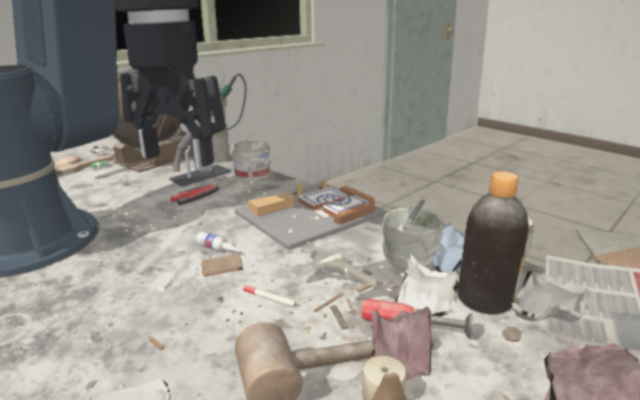

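The top view shows the board around pixels (220–330, 105–235). The tile halves are at about (270, 145) and (305, 147), the wedge at (245, 193), and the pins at (248, 121) and (240, 151). Next I'll enlarge that area.

Run:
```python
from h import *
im=cv2.imread("pics/top0.png")[95:245,210:340]
cv2.imwrite("pics/c0.png",cv2.resize(im,None,fx=4,fy=4,interpolation=cv2.INTER_CUBIC)[:600])
for p in [(275,170)]: print(plane("top",[p],.012))
```

```text
[[ 0.48236769 -0.32067861  0.012     ]]
```

View pics/c0.png

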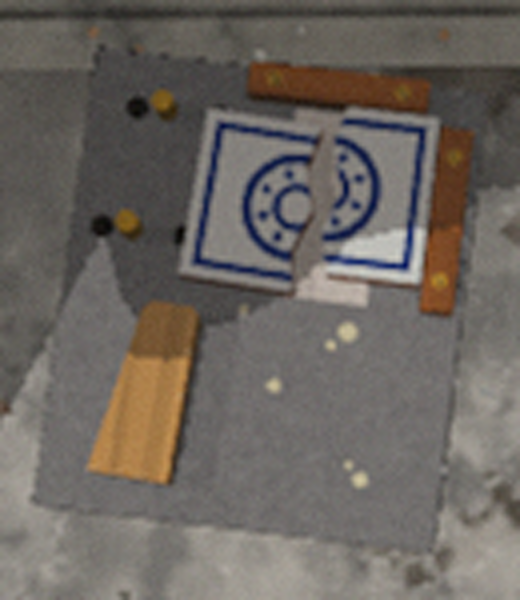

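The 4x crop shows these positions, in crop pixels:
- **Pins:** tops at (162,103) and (127,222).
- **Loose half:** outer edge from (208,108) to (180,275).
- **Wedge top:** (150,302), (200,308), (168,484) and (88,470).
- **Board corners:** (97,48), (35,502) and (435,548).

I'll fit the board frame from the pins and corners.

```bash
cat >> h.py <<'E'
def crop(p): return np.array(p,float)/4+[210-.375,95-.375]
def fit(A,B):  # B = R A + t
    A=np.array(A,float);B=np.array(B,float);a=A-A.mean(0);b=B-B.mean(0)
    th=np.arctan2((a[:,0]*b[:,1]-a[:,1]*b[:,0]).sum(),(a*b).sum())
    R=np.array([[np.cos(th),-np.sin(th)],[np.sin(th),np.cos(th)]]);t=B.mean(0)-R@A.mean(0)
    return th,R,t,B-(A@R.T+t)
E
python3 - <<'E'
from h import *
im=cv2.imread("pics/top0.png");hsv=cv2.cvtColor(im,cv2.COLOR_BGR2HSV)
m=cv2.inRange(hsv,(10,110,70),(32,255,255));m[:, :225]=0;m[:,335:]=0;m[:105]=0;m[235:]=0
n,l,s,c=cv2.connectedComponentsWithStats(m)
for i in range(1,n):
    if s[i,4]>8: print(s[i],c[i].round(2), [ (np.array(cv2.minAreaRect(np.argwhere(l==i)[:,::-1].astype(np.int32))[0]))])
W=lambda P,z:plane("top",crop(P),z)[:,:2]*1000
obs=np.r_[W([(162,103),(127,222)],36),] if 0 else np.r_[W([(162,103),(127,222)],.036),W([(97,48),(35,502),(435,548)],.012)]
th,R,t,res=fit([(-11,146),(-77,156),(20,189),(-228,189),(-228,-23)],obs)
print("board",th,t,res.round(1).tolist())
B=lambda P,z:((W(P,z)-t)@R).round(1).tolist()
print("fence tops",B([(250,65),(250,97),(428,82),(428,108),(470,130),(440,128),(420,305),(450,312)],.030))
print("loose",B([(208,108),(180,275)],.026)); print("set",B([(438,118),(415,285)],.026))
print("wedge",B([(150,302),(200,308),(168,484),(88,470)],.034))
E
```

```text
[272 111  46  12 343] [294.42 116.05] [array([294.26165771, 116.26438904])]
[248 117   6   6  25] [250.12 119.72] [array([250.10002136, 119.70002747])]
[315 127  13  47 375] [321.13 150.17] [array([321.26925659, 149.84616089])]
[238 147   7   6  29] [241.28 149.83] [array([241.25003052, 149.75001526])]
[232 170  28  46 767] [246.88 193.98] [array([246.03848267, 192.30767822])]
board -0.12191671672401025 [ 578.82797719 -417.05042745] [[-1.8, 0.2], [-0.6, 0.1], [-0.9, -0.7], [1.7, -0.6], [1.5, 0.9]]
fence tops [[14.4, 103.5], [-2.8, 101.4], [16.0, 9.2], [2.1, 7.6], [-7.2, -15.6], [-7.9, 0.2], [-102.7, 0.1], [-104.6, -15.8]]
loose [[-10.2, 123.1], [-100.5, 126.6]]
set [[-1.6, 1.9], [-91.8, 3.9]]
wedge [[-117.6, 139.2], [-117.8, 113.1], [-210.2, 118.0], [-207.7, 159.6]]
```

```bash
cat >> h.py <<'E'
TH=-.122; T0=np.array([578.8,-417.05]); RB=np.array([[np.cos(TH),-np.sin(TH)],[np.sin(TH),np.cos(TH)]])
def w2b(p): return (np.array(p)[:2]*1000-T0)@RB
def b2w(p): return RB@np.array(p,float)+T0
def st(*tgts):
    o=get_obs(); print("t",round(o['time'],2),"board",w2b(o['ee_pos']).round(1),"z",round(o['ee_pos'][2]*1000,1),"yaw-TH",round(o['ee_rot'][2]-TH,3),"Fboard",(RB.T@o['force'][:2]).round(1),round(o['force'][2],1))
    prev=o['ee_pos'][:2]*1000
    for g in tgts: q=b2w(g); print(g,"delta cm",((q-prev)/10).round(2)); prev=q
E
python3 -m inch '3 1.5 0 -0.09 0;3.5 1.75 0 -0.09 0;3.5 1.75 0 -0.09 0;3.5 1.75 0 -0.09 0;3.5 1.75 0 0 0;3.5 1.75 0 0 0;3.5 1.75 0 0 0;3.5 1.75 0 0 0' 30
python3 -m inch '3 1.5 -2 0 0;2.5 1.2 -2 0 0;0 0 0 0 0;0 0 0 0 0'
python3 -c "
from h import *
st((-125,90))"
```

```text
time: 0.77
ee_pos: [0.3938, -0.3471, 0.2026]
ee_rot: [-3.141, 0.0, -0.123]
force: [0.1, -1.4, -0.7]
width: 0.0003
grip_force: 0.0
time: 1.1
ee_pos: [0.4474, -0.3202, 0.1612]
ee_rot: [-3.14, 0.003, -0.121]
force: [-1.1, 0.7, -0.5]
width: -0.0002
grip_force: 0.0
t 1.1 board [-142.2   80.1] z 161.2 yaw-TH 0.001 Fboard [-1.2  0.5] -0.5
(-125, 90) delta cm [1.83 0.77]
```

```bash
python3 -m inch '1.8 0.8 -3 0 0;0 0 -3.5 0 0;0 0 -3.5 0 0;0 0 -2 0 0;0 0 -1 0 0;0 0 -0.7 0 0;0 0 -0.5 0 0;0 0 0 0 0'
python3 - <<'E'
from h import *
st((-110,92),(-101,92))
im=save("top","t1"); cv2.imwrite("pics/c1.png",cv2.resize(im[95:245,210:340,::-1],None,fx=4,fy=4,interpolation=cv2.INTER_CUBIC))
E
```

```text
time: 1.77
ee_pos: [0.4654, -0.3141, 0.0212]
ee_rot: [3.141, -0.001, -0.124]
force: [-0.3, 0.1, 0.0]
width: 0.0
grip_force: 0.0
t 1.77 board [-125.1   88.4] z 21.2 yaw-TH -0.002 Fboard [-0.3  0. ] 0.0
(-110, 92) delta cm [1.54 0.18]
(-101, 92) delta cm [ 0.89 -0.11]
```

View pics/c1.png

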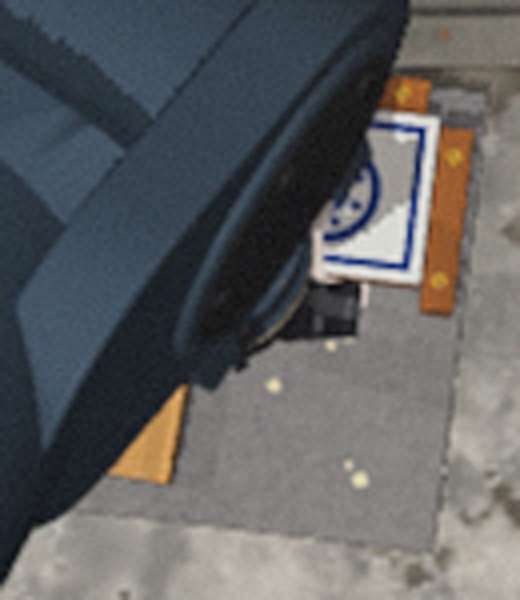

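The arm hides the contact area in this view, so I'll push by force feedback.

```bash
python3 -m inch '0.1 0.25 -0.4 0 0;0.4 -0.05 0 0 0;0.4 -0.05 0 0 0;0.3 -0.04 0 0 0;0.2 -0.02 0 0 0;0.2 -0.02 0 0 0'; python3 -c "
from h import *
st()"
python3 -m inch '0.2 -0.02 0 0 0;0.2 -0.02 0 0 0;0.1 -0.01 0 0 0;0.1 -0.01 0 0 0'; python3 -c "
from h import *
st()"
```

```text
time: 2.32
ee_pos: [0.4817, -0.3129, 0.0168]
ee_rot: [3.142, -0.0, -0.123]
force: [0.7, 0.3, -0.0]
width: 0.0
grip_force: 0.0
t 2.32 board [-109.    91.6] z 16.8 yaw-TH -0.001 Fboard [0.6 0.4] -0.0
time: 2.65
ee_pos: [0.4874, -0.3134, 0.0167]
ee_rot: [-3.142, 0.0, -0.123]
force: [0.4, 1.1, -0.2]
width: -0.0001
grip_force: 0.0
t 2.65 board [-103.4   91.7] z 16.7 yaw-TH -0.001 Fboard [0.2 1.1] -0.2
```

```bash
python3 -m inch '0.1 -0.01 0 0 0;0.1 -0.01 0 0 0;0.1 -0.01 0 0 0;0.1 -0.01 0 0 0'; python3 -c "
from h import *
st()"
python3 -m inch '0.1 -0.01 0 0 0;0.1 -0.01 0 0 0;0 0 0 0 0'; python3 -c "
from h import *
st()"
```

```text
time: 2.98
ee_pos: [0.4914, -0.3138, 0.0167]
ee_rot: [-3.142, 0.0, -0.123]
force: [0.2, -0.4, -0.5]
width: -0.0
grip_force: 0.0
t 2.98 board [-99.4  91.8] z 16.7 yaw-TH -0.001 Fboard [ 0.3 -0.4] -0.5
time: 3.23
ee_pos: [0.4935, -0.3141, 0.0167]
ee_rot: [3.142, -0.0, -0.123]
force: [-0.7, -0.1, -0.0]
width: 0.0001
grip_force: 0.0
t 3.23 board [-97.2  91.8] z 16.7 yaw-TH -0.001 Fboard [-0.7 -0.2] -0.0
```

```bash
python3 -m inch '0.1 -0.01 0 0 0;0.1 -0.01 0 0 0;0 0 0 0 0'; python3 -c "
from h import *
st()"
python3 -m inch '0.1 -0.01 0 0 0;0.1 -0.01 0 0 0;0 0 0 0 0'; python3 -c "
from h import *
st()
save('scene','s2')"
python3 - <<'E'
from h import *
im=cv2.imread("pics/s2.png")[150:270,200:400]
cv2.imwrite("pics/s2c.png",cv2.resize(im,None,fx=4,fy=4,interpolation=cv2.INTER_CUBIC))
E
```

```text
time: 3.48
ee_pos: [0.4955, -0.3143, 0.0167]
ee_rot: [-3.142, -0.0, -0.123]
force: [0.4, -0.0, -0.3]
width: -0.0003
grip_force: 0.0
t 3.48 board [-95.2  91.9] z 16.7 yaw-TH -0.001 Fboard [0.4 0. ] -0.3
time: 3.73
ee_pos: [0.4975, -0.3144, 0.0167]
ee_rot: [3.142, -0.0, -0.123]
force: [0.7, -0.4, -1.1]
width: -0.0002
grip_force: 0.0
t 3.73 board [-93.2  92. ] z 16.7 yaw-TH -0.001 Fboard [ 0.8 -0.3] -1.1
```

View pics/s2c.png

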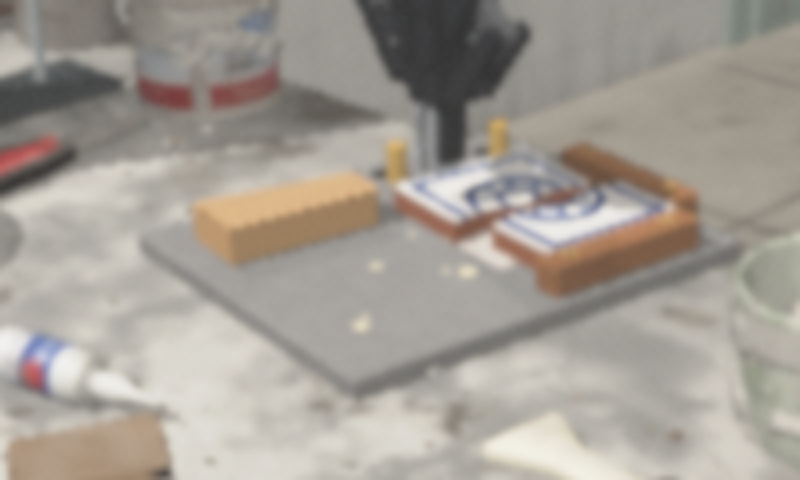

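The scene crop shows the fingers at about (445,160), behind the tile and beside the pins, which isn't where I expected them. I'll check the projections.

Run:
```python
from h import *
o=get_obs()
f=lambda P:((proj("scene",P)-[200,150])*4).round(0).tolist()
P=lambda b,z:np.r_[b2w(b)/1000,z]
print("tcp",f([o['ee_pos']]),"pins",f([P((-11,146),.036),P((-77,156),.036)]),"board corners",f([P((-228,189),.012),P((-228,-23),.012),P((20,-23),.012)]))
print("tcp top crop",((proj("top",[o['ee_pos']])-crop([0,0]))*4).round(0))
print(cam("top")[2].round(3),cam("scene")[2].round(3))
```

```text
tcp [[439.0, 215.0]] pins [[496.0, 120.0], [394.0, 141.0]] board corners [[133.0, 231.0], [354.0, 379.0], [740.0, 236.0]]
tcp top crop [[249. 272.]]
[[-0.01  -1.     0.009 -0.401]
 [-0.994  0.009 -0.111  0.433]
 [ 0.111 -0.01  -0.994  0.973]
 [ 0.     0.     0.     1.   ]] [[ 0.715 -0.699 -0.016 -0.585]
 [-0.284 -0.269 -0.921  0.084]
 [ 0.639  0.662 -0.39   0.882]
 [ 0.     0.     0.     1.   ]]
```

Run:
```python
from h import *
o=get_obs();print(o['ee_pos'],o['joints'].round(3),o['width'])
P=lambda b,z:np.r_[b2w(b)/1000,z]
f=lambda P:((proj("scene",P)-[200,150])*4).round(0).tolist()
print("orig corners",f([P((-100.5,126.6),.026),P((-10.2,123.1),.026)]))
g=lambda p,z:w2b(plane("scene",[np.array(p)/4+[200,150]],z)[0]).round(1)
for p in [(400,190),(460,222),(575,183),(520,153)]: print(p,g(p,.026))
print("finger end",[ (z,g((447,163),z)) for z in (.017,.026,.04)])
a=cv2.imread("pics/scene0.png")[150:270,200:400]; b=cv2.imread("pics/s2.png")[150:270,200:400]
v=np.vstack([cv2.resize(q[25:75,20:180],None,fx=5,fy=5,interpolation=cv2.INTER_CUBIC) for q in (a,b)]);cv2.imwrite("pics/cmp.png",v)
```

```text
[ 0.49740013 -0.31444952  0.01670206] [-0.564  0.49  -0.123  0.958  0.     2.701] 0.00011429189167757259
orig corners [[391.0, 183.0], [522.0, 147.0]]
(400, 190) [-102.1  115.7]
(460, 222) [-103.    60.7]
(575, 183) [-22.1  62.5]
(520, 153) [-17.3 116.1]
finger end [(0.017, array([-45.4, 148.5])), (0.026, array([-58.6, 130.6])), (0.04, array([-79.3, 102.9]))]
```

View pics/cmp.png

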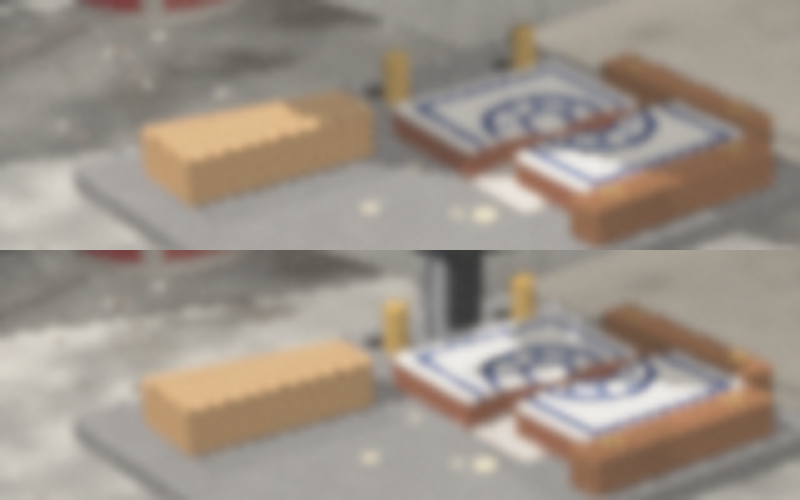

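Run:
```python
from h import *
s=np.array([0.1172,-0.48576,0.2023]); y=np.array([np.sin(.2367),-np.cos(.2367),0])
for n in("scene","top"):
    print(n,proj(n,[s,s+[0,0,.03],s+.0425*y+[0,0,.013],s-.0425*y+[0,0,.013],[0,0,0],[.1,-.4,.0]]).round(0).tolist())
```

```text
scene [[181.0, 194.0], [178.0, 171.0], [204.0, 191.0], [156.0, 178.0], [26.0, 240.0], [161.0, 305.0]]
top [[367.0, 370.0], [369.0, 375.0], [393.0, 366.0], [343.0, 379.0], [116.0, 409.0], [314.0, 354.0]]
```

View pics/t1.png

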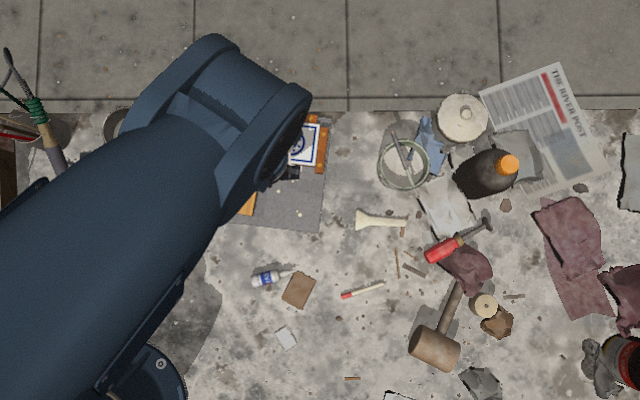

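Predicted and seen fingertip positions disagree, either in height or along the viewing direction. The start pictures show the gripper in both cameras, so I'll compare those.

Run:
```python
from h import *
a=cv2.imread("pics/scene0.png")[60:210,105:255];b=cv2.imread("pics/top0.png")[330:400,300:460]
s=np.array([0.1172,-0.48576,0.2023])
a=cv2.resize(a,None,fx=4,fy=4,interpolation=cv2.INTER_CUBIC)[:,:];b=cv2.resize(b,(200*2-8,172),interpolation=cv2.INTER_CUBIC)
a=cv2.convertScaleAbs(a,alpha=1.8,beta=20);b=cv2.convertScaleAbs(b,alpha=2.5,beta=20)
c=np.zeros((600,800,3),np.uint8);c[:,:600]=a
c=cv2.resize(c[:, :600],(400,400)); d=np.zeros((400,800,3),np.uint8);d[:,:400]=c;d[:172,404:796]=b
for z,col in((0,(0,0,255)),(.03,(0,255,0))):
    p=proj("scene",[s+[0,0,z]])[0];q=proj("top",[s+[0,0,z]])[0]
    cv2.circle(d,tuple(((p-[105,60])*400/150).astype(int).tolist()),4,col,-1)
    cv2.circle(d,tuple(((q-[300,330])*2.45+[404,0]).astype(int).tolist()),4,col,-1)
cv2.imwrite("pics/g.png",d)
```

```text
(no output)
```

View pics/g.png

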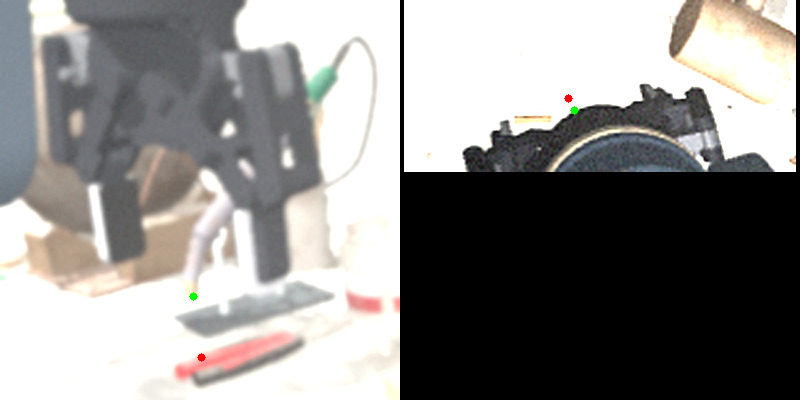

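The start pictures show the tips about 28 mm higher than the reported TCP, with no sideways error. So the fingers passed over the tile. I'll retreat and find the board by touch.

```bash
python3 -m inch '-1.6 0.2 0 0 0;-1.6 0.2 0 0 0;0 0 -0.5 0 0;0 0 -0.5 0 0;0 0 -0.5 0 0;0 0 -0.5 0 0;0 0 0 0 0'; python3 -c "
from h import *
st()
im=save('scene','s3')
a=cv2.imread('pics/scene0.png').astype(int); d=np.abs(im[:,:,::-1].astype(int)-a).sum(2); dk=(im.sum(2)<200)&(d>80)
print(proj('scene',[get_obs()['ee_pos']]).round(0))
for c in range(290,330,3): r=np.where(dk[150:250,c])[0]; print(c,r.max()+150 if len(r) else None,end=' ')
"
```

```text
time: 4.37
ee_pos: [0.4652, -0.31, -0.0046]
ee_rot: [-3.141, 0.001, -0.123]
force: [-1.3, 0.8, -0.6]
width: -0.0002
grip_force: 0.0
t 4.37 board [-125.8   92.4] z -4.6 yaw-TH -0.001 Fboard [-1.4  0.6] -0.6
[[298. 216.]]
290 182 293 186 296 188 299 202 302 200 305 186 308 185 311 183 314 178 317 None 320 None 323 None 326 None 329 None
```

```bash
for i in 1; do python3 -m inch '0 0 -0.3 0 0;0 0 -0.3 0 0;0 0 -0.2 0 0;0 0 0 0 0' | egrep 'pos|force:'; done; python3 -m inch '0 0 -0.2 0 0;0 0 0 0 0'| egrep 'pos|force:'; python3 -m inch '0 0 -0.1 0 0;0 0 0 0 0'| egrep 'pos|force:'
```

```text
ee_pos: [0.4651, -0.3103, -0.0118]
force: [-0.7, -0.7, -0.2]
grip_force: 0.0
ee_pos: [0.4652, -0.3103, -0.0135]
force: [0.7, 0.5, 0.3]
grip_force: 0.0
ee_pos: [0.4653, -0.3104, -0.0144]
force: [-0.3, 0.8, 0.2]
grip_force: 0.0
```

```bash
python3 -m inch '0 0 0.2 0 0;0.4 -0.05 0 0 0;0.4 -0.05 0 0 0;0.3 -0.04 0 0 0;0.2 -0.02 0 0 0;0.2 -0.02 0 0 0;0.2 -0.02 0 0 0;0.2 -0.02 0 0 0'; python3 -m inch '0.2 -0.02 0 0 0;0.1 -0.01 0 0 0;0.1 -0.01 0 0 0'; python3 -c "
from h import *
st()"
```

```text
time: 5.75
ee_pos: [0.4844, -0.3126, -0.0124]
ee_rot: [-3.142, 0.0, -0.123]
force: [-1.5, 0.3, 1.0]
width: -0.0001
grip_force: 0.6
time: 6.0
ee_pos: [0.4884, -0.313, -0.0123]
ee_rot: [-3.142, 0.0, -0.123]
force: [-2.2, -0.6, 0.3]
width: -0.0001
grip_force: 0.5
t 6.0 board [-102.4   92.3] z -12.3 yaw-TH -0.001 Fboard [-2.1 -0.8] 0.3
```

Contact now: about 2 N, with the tile sliding. I'll keep pushing toward the fence.

```bash
python3 -m inch '0.1 -0.01 0 0 0;0.1 -0.01 0 0 0;0 0 0 0 0'; python3 -c "
from h import *
st()";  python3 -m inch '0.1 -0.01 0 0 0;0 0 0 0 0' | egrep 'pos|force:'; python3 -m inch '0.1 -0.01 0 0 0;0 0 0 0 0'| egrep 'pos|force:'
```

```text
time: 6.25
ee_pos: [0.4901, -0.3132, -0.0124]
ee_rot: [3.142, 0.001, -0.123]
force: [-2.5, 0.3, 0.4]
width: 0.0
grip_force: 1.4
t 6.25 board [-100.7   92.3] z -12.4 yaw-TH -0.001 Fboard [-2.5 -0. ] 0.4
ee_pos: [0.4902, -0.3132, -0.0125]
force: [-9.2, 0.1, 4.3]
grip_force: 4.6
ee_pos: [0.4902, -0.3132, -0.0126]
force: [-14.5, 0.5, 9.2]
grip_force: 7.7
```

The tile is now against the far fence: TCP x = -100.6, 14 N. Next I'll move in between the pins.

```bash
python3 -m inch '-0.8 0.1 0 0 0;-0.8 0.1 0 0 0;0 0 3 0 0;0 0 3 0 0;2.7 1.9 0 0 0;2.7 1.9 0 0 0;2.7 1.9 0 0 0;0 0 0 0 0'; python3 -c "
from h import *
st((-44,158))"
```

```text
time: 7.25
ee_pos: [0.5612, -0.2514, 0.048]
ee_rot: [-3.141, -0.003, -0.12]
force: [1.1, 0.7, -0.8]
width: 0.0001
grip_force: 0.0
t 7.25 board [-37.7 162.2] z 48.0 yaw-TH 0.002 Fboard [1.  0.9] -0.8
(-44, 158) delta cm [-0.68 -0.34]
```

```bash
python3 -m inch '-0.7 -0.35 0 0 0;0 0 -2 0 0;0 0 -2 0 0;0 0 -1 0 0;0 0 -0.6 0 0;0 0 -0.4 0 0;0 0 0 0 0'; python3 -c "
from h import *
st((-44,158),(-44,140),(-44,125))"
```

```text
time: 7.83
ee_pos: [0.5499, -0.2581, -0.0125]
ee_rot: [-3.141, 0.0, -0.124]
force: [-0.2, 0.6, -0.3]
width: 0.0
grip_force: 0.0
t 7.83 board [-48.  154.2] z -12.5 yaw-TH -0.002 Fboard [-0.2  0.5] -0.3
(-44, 158) delta cm [0.45 0.33]
(-44, 140) delta cm [-0.22 -1.79]
(-44, 125) delta cm [-0.18 -1.49]
```

```bash
python3 -m inch '0.3 -0.04 0 0 0;-0.05 -0.4 0 0 0;-0.05 -0.4 0 0 0;-0.05 -0.4 0 0 0;-0.02 -0.2 0 0 0;-0.02 -0.2 0 0 0;-0.02 -0.2 0 0 0;-0.02 -0.2 0 0 0'; python3 -c "
from h import *
st()";  python3 -m inch '-0.02 -0.2 0 0 0;-0.02 -0.2 0 0 0;-0.02 -0.2 0 0 0;0 0 0 0 0' >/dev/null; python3 -c "
from h import *
st()"
```

```text
time: 8.5
ee_pos: [0.5509, -0.2782, -0.0122]
ee_rot: [-3.141, 0.0, -0.123]
force: [-1.7, 4.2, 5.0]
width: 0.0
grip_force: 2.9
t 8.5 board [-44.6 134.4] z -12.2 yaw-TH -0.001 Fboard [-2.2  3.9] 5.0
t 8.83 board [-44.6 128.3] z -12.3 yaw-TH -0.001 Fboard [-3.4  4. ] 5.7
```

```bash
python3 -m inch '-0.02 -0.2 0 0 0;-0.01 -0.1 0 0 0;0 0 0 0 0' >/dev/null; python3 -c "
from h import *
st()";  python3 -m inch '-0.01 -0.1 0 0 0;0 0 0 0 0' >/dev/null; python3 -c "
from h import *
st()"; python3 -m inch '-0.01 -0.1 0 0 0;0 0 0 0 0' >/dev/null; python3 -c "
from h import *
st()"
```

```text
t 9.08 board [-44.6 125.5] z -12.3 yaw-TH -0.001 Fboard [-3.2  5.3] 6.1
t 9.25 board [-44.6 124.6] z -12.2 yaw-TH -0.001 Fboard [-3.8  5.1] 5.7
t 9.42 board [-44.6 123.8] z -12.2 yaw-TH -0.001 Fboard [-4.1  6.8] 6.8
```

```bash
for k in 1; do python3 -m inch '-0.01 -0.1 0 0 0;0 0 0 0 0' >/dev/null; python3 -c "
from h import *
st()"; done; python3 -m inch '-0.01 -0.1 0 0 0;0 0 0 0 0' >/dev/null; python3 -c "
from h import *
st()"; python3 -m inch '-0.01 -0.1 0 0 0;0 0 0 0 0' >/dev/null; python3 -c "
from h import *
st()"
```

```text
t 9.58 board [-44.6 122.9] z -12.3 yaw-TH -0.001 Fboard [-3.1  7.3] 7.1
t 9.75 board [-44.6 122.7] z -12.3 yaw-TH -0.0 Fboard [-3.9 13. ] 9.2
t 9.92 board [-44.7 122.5] z -12.3 yaw-TH 0.0 Fboard [-4.2 18.8] 10.4
```

The tile has stopped at 122.7 and the force is rising. I'll press a little more, withdraw, and look.

```bash
python3 -m inch '-0.02 -0.2 0 0 0;-0.02 -0.2 0 0 0;0 0 0 0 0;0 0 0 0 0' >/dev/null; python3 -c "
from h import *
st()"; python3 -m inch '0.06 0.5 0 0 0;0.12 1 0 0 0;0.12 1 0 0 0;0 0 3 0 0;0 0 3 0 0;-3 1 3 0 0;-3.5 1.0 3 0 0;-3.5 0.5 0 0 0' >/dev/null;  python3 -m inch '-4 0.5 0 0 0;-4 0.5 0 0 0;-4 0 0 0 0;-4 0 0 0 0;0 0 0 0 0' >/dev/null; python3 -c "
from h import *
st()
im=save('top','t4'); s=save('scene','s4')
cv2.imwrite('pics/c4.png',np.vstack([cv2.resize(im[105:180,220:340,::-1],None,fx=4,fy=4,interpolation=cv2.INTER_CUBIC),cv2.resize(s[170:235,240:400,::-1],(480,195),interpolation=cv2.INTER_CUBIC)]))"
```

```text
t 10.25 board [-44.7 121.9] z -12.4 yaw-TH 0.002 Fboard [-5.3 41.1] 18.3
t 11.33 board [-306.7  144.3] z 102.5 yaw-TH -0.003 Fboard [ 2.4 -1.4] 1.5
```

View pics/c4.png

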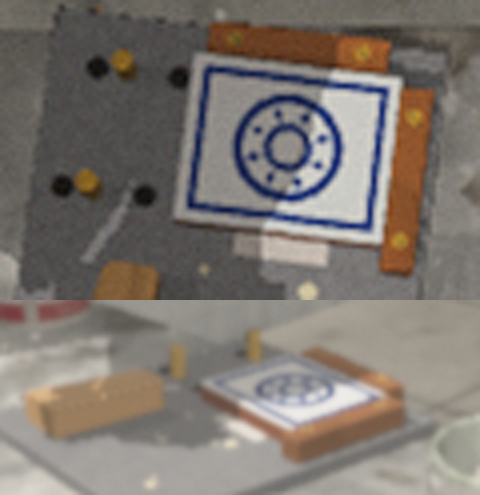

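The break is closed with the loose half against the far fence, and the wedge is still at its start position. I'll go behind the wedge's thick end and push it in line with the board axes.

Run:
```python
from h import *
st((-233,136),(-195,136))
im=cv2.imread("pics/t4.png");hsv=cv2.cvtColor(im,cv2.COLOR_BGR2HSV)
m=cv2.inRange(hsv,(10,110,60),(32,255,255));m[:,:228]=0;m[:,275:]=0;m[:160]=0;m[235:]=0
cn=max(cv2.findContours(m,0,2)[0],key=cv2.contourArea)[:,0]
print([w2b(plane("top",[p],.034)[0]).round(0).tolist() for p in cv2.approxPolyDP(cn,3,True)[:,0]])
```

```text
t 11.43 board [-301.6  143.4] z 103.2 yaw-TH -0.003 Fboard [ 1.1 -0.2] 0.8
(-233, 136) delta cm [ 6.72 -1.56]
(-195, 136) delta cm [ 3.77 -0.46]
[[-119.0, 139.0], [-205.0, 159.0], [-209.0, 117.0], [-123.0, 114.0]]
```

```bash
python3 -m inch '3.3 -0.8 0 0 0;3.3 -0.8 0 0 0;0 0 -3 0 0;0 0 -3 0 0;0 0 -3 0 0;0 0 -1.5 0 0;0 0 -1 0 0;0 0 0 0 0' >/dev/null; python3 -c "
from h import *
st((-225,136),(-205,136))"
```

```text
t 12.1 board [-233.7  136.7] z -14.3 yaw-TH -0.0 Fboard [-1.5 -0.3] -0.7
(-225, 136) delta cm [ 0.85 -0.17]
(-205, 136) delta cm [ 1.99 -0.24]
```

```bash
python3 -m inch '0.4 -0.05 0.2 0 0;0.4 -0.05 0 0 0;0.4 -0.05 0 0 0;0.3 -0.03 0 0 0;0.3 -0.03 0 0 0;0.3 -0.03 0 0 0;0.3 -0.03 0 0 0;0.3 -0.03 0 0 0' >/dev/null; python3 -c "
from h import *
st()";python3 -m inch '0 0 0 0 0;-0.6 0.07 0 0 0;-3 0.36 0 0 0;-1 0.1 4 0 0;-3 0.3 4 0 0;-4 0.5 2 0 0;-3.5 0.5 0 0 0;0 0 0 0 0' >/dev/null
cat >> h.py <<'E'
def wedge(f):
    im=save("top",f)[:,:,::-1].copy();hsv=cv2.cvtColor(im,cv2.COLOR_BGR2HSV)
    m=cv2.inRange(hsv,(10,100,50),(32,255,255));m[:,:228]=0;m[:,275:]=0;m[:122]=0;m[235:]=0
    m=cv2.morphologyEx(m,cv2.MORPH_OPEN,np.ones((7,7),np.uint8))
    cn=max(cv2.findContours(m,0,2)[0],key=cv2.contourArea)[:,0]
    print("wedge",[w2b(plane("top",[p],.034)[0]).round(0).tolist() for p in cv2.approxPolyDP(cn,3,True)[:,0]])
    w=w2b(plane("top",cn,.034)); print("min/max x",w[:,0].min().round(1),w[:,0].max().round(1))
    lo=[(x,w[np.abs(w[:,0]-x)<6,1].min().round(1),w[np.abs(w[:,0]-x)<6,1].max().round(1)) for x in np.arange(w[:,0].min()+15,w[:,0].max()-10,20).round(0)]; print(lo)
E
python3 -c "
from h import *
st();wedge('t5')"
```

```text
t 12.77 board [-206.  136.] z -10.1 yaw-TH -0.001 Fboard [-0.5 -0.4] -0.1
t 13.43 board [-355.2  136.8] z 82.1 yaw-TH -0.003 Fboard [ 0.7 -0.1] -0.1
wedge [[-105.0, 120.0], [-107.0, 145.0], [-195.0, 156.0], [-192.0, 117.0]]Traceback (most recent call last):
  File "<string>", line 3, in <module>
    st();wedge('t5')
         ~~~~~^^^^^^
  File "h.py", line 36, in wedge
    w=w2b(plane("top",cn,.034)); print("min/max x",w[:,0].min().round(1),w[:,0].max().round(1))
  File "h.py", line 24, in w2b
    def w2b(p): return (np.array(p)[:2]*1000-T0)@RB
                        ~~~~~~~~~~~~~~~~~~~~^~~
ValueError: operands could not be broadcast together with shapes (2,3) (2,)
```

```bash
sed -i 's/w=w2b(plane("top",cn,.034))/w=(plane("top",cn,.034)[:,:2]*1000-T0)@RB/' h.py; python3 -c "
from h import *
st((-132,178),(-132,155))"
```

```text
t 13.48 board [-352.8  136.2] z 82.0 yaw-TH -0.003 Fboard [ 1.8 -0.1] -0.2
(-132, 178) delta cm [22.43  1.46]
(-132, 155) delta cm [-0.28 -2.28]
```

```bash
python3 -m inch '3.2 0.2 0 0 0;3.2 0.2 0 0 0;3.2 0.2 0 0 0;3.2 0.2 0 0 0;3.2 0.2 0 0 0;3.2 0.2 0 0 0;3.2 0.2 0 0 0;0 0 0 0 0' >/dev/null; python3 -m inch '0 0 0 0 0' >/dev/null; python3 -c "
from h import *
st((-132,178),(-132,155))"
```

```text
t 14.23 board [-128.8  177.8] z 80.6 yaw-TH 0.001 Fboard [-0.2 -0.1] -0.8
(-132, 178) delta cm [-0.32  0.06]
(-132, 155) delta cm [-0.28 -2.28]
```

```bash
python3 -m inch '-0.3 0.05 -3 0 0;0 0 -3 0 0;0 0 -2 0 0;0 0 -1 0 0;0 0 -0.2 0 0;-0.05 -0.4 0 0 0;-0.05 -0.4 0 0 0;-0.05 -0.4 0 0 0' >/dev/null; python3 -c "
from h import *
st()"; python3 -m inch '-0.03 -0.25 0 0 0;-0.03 -0.25 0 0 0;-0.03 -0.25 0 0 0;-0.02 -0.2 0 0 0;0 0 0 0 0' >/dev/null; python3 -c "
from h import *
st()"
```

```text
t 14.9 board [-131.9  164.2] z -9.0 yaw-TH -0.001 Fboard [-0.6  0.6] -0.4
t 15.32 board [-132.6  155.1] z -10.2 yaw-TH -0.002 Fboard [ 0.6 -0.4] 0.3
```

```bash
python3 -m inch '0.1 1 0 0 0;0.1 1.2 0 0 0;0 0 3 0 0;0 0 4 0 0;-3.5 0 2 0 0;-4 0 0 0 0;-4 0 0 0 0;-4 0 0 0 0' >/dev/null;python3 -m inch '-4 -1 0 0 0;-3 -1 0 0 0;0 0 0 0 0;0 0 0 0 0' >/dev/null; python3 -c "
from h import *
st();wedge('t6')"
```

```text
t 16.32 board [-355.1  130.6] z 79.8 yaw-TH -0.003 Fboard [0.1 0.4] 0.6
wedge [[-107.0, 107.0], [-110.0, 132.0], [-196.0, 148.0], [-196.0, 111.0]]
min/max x -197.3 -106.2
[(np.float64(-182.0), np.float64(110.3), np.float64(150.1)), (np.float64(-162.0), np.float64(108.3), np.float64(146.1)), (np.float64(-142.0), np.float64(105.5), np.float64(141.9)), (np.float64(-122.0), np.float64(103.5), np.float64(136.3))]
```

The nudge overshot: the thin end's straight face is at y≈105 and has to be above 110. I'll square it up from the right side.

```bash
python3 -c "
from h import *
st((-122,78),(-122,98.8))"; python3 -m inch '3.4 -1.1 0 0 0;3.4 -1.1 0 0 0;3.4 -1.1 0 0 0;3.4 -1.1 0 0 0;3.4 -1.1 0 0 0;3.4 -1.1 0 0 0;1.9 -1.2 0 0 0;0 0 0 0 0' >/dev/null; python3 -m inch '0 0 0 0 0' >/dev/null; python3 -c "
from h import *
st((-122,78),(-122,98.8))"
```

```text
t 16.37 board [-354.1  130.7] z 79.8 yaw-TH -0.002 Fboard [0.2 0.6] 0.4
(-122, 78) delta cm [22.4  -8.06]
(-122, 98.8) delta cm [0.25 2.06]
t 17.12 board [-121.8   81.6] z 78.5 yaw-TH 0.001 Fboard [0.1 0.3] 0.2
(-122, 78) delta cm [-0.06 -0.36]
(-122, 98.8) delta cm [0.25 2.06]
```

```bash
python3 -m inch '-0.05 -0.4 -3 0 0;0 0 -3 0 0;0 0 -2 0 0;0 0 -0.7 0 0;0 0 -0.2 0 0;0.05 0.4 0 0 0;0.05 0.4 0 0 0;0.03 0.3 0 0 0' >/dev/null; python3 -c "
from h import *
st()"; python3 -m inch '0.03 0.25 0 0 0;0.03 0.25 0 0 0;0.02 0.2 0 0 0;0 0 0 0 0' >/dev/null; python3 -c "
from h import *
st()"
```

```text
t 17.78 board [-122.6   87.4] z -7.9 yaw-TH -0.001 Fboard [-0.2 -0.1] -0.9
t 18.12 board [-123.4   94.5] z -9.1 yaw-TH -0.001 Fboard [ 1.1 -0. ] 0.2
```

```bash
python3 -m inch '0.03 0.2 0 0 0;0.02 0.2 0 0 0;0.01 0.05 0 0 0;0 0 0 0 0;-0.1 -1 0 0 0;-0.1 -1 0 0 0;0 0 3 0 0;0 0 4 0 0' >/dev/null; python3 -m inch '-3.5 0.5 2 0 0;-4 1 0 0 0;-4 1 0 0 0;-4 1 0 0 0;-4 1 0 0 0;-3 1 0 0 0;0 0 0 0 0;0 0 0 0 0' >/dev/null; python3 -c "
from h import *
st();wedge('t7')"
```

```text
t 19.45 board [-354.  105.] z 81.2 yaw-TH -0.004 Fboard [-0.3 -0.2] 0.2
wedge [[-109.0, 138.0], [-198.0, 150.0], [-196.0, 111.0], [-108.0, 114.0]]
min/max x -198.7 -106.2
[(np.float64(-184.0), np.float64(112.9), np.float64(151.6)), (np.float64(-164.0), np.float64(111.1), np.float64(149.4)), (np.float64(-144.0), np.float64(110.6), np.float64(146.2)), (np.float64(-124.0), np.float64(110.9), np.float64(142.5))]
```

The wedge is now square to the board with its straight face at y≈111.7, so I'll push it straight in.

```bash
python3 -m inch '4 0 0 0 0;4 0 0 0 0;4 0.3 0 0 0;1.4 0.3 0 0 0;0 0 -3 0 0;0 0 -3 0 0;0 0 -2 0 0;0 0 0 0 0' >/dev/null; python3 -c "
from h import *
st((-222,128),(-208,128),(-115,128))"
```

```text
t 20.17 board [-222.2  129.2] z -3.0 yaw-TH -0.0 Fboard [-0.6 -0.5] -0.8
(-222, 128) delta cm [ 0.   -0.13]
(-208, 128) delta cm [ 1.39 -0.17]
(-115, 128) delta cm [ 9.23 -1.13]
```

```bash
python3 -m inch '0 -0.1 -0.6 0 0;0.5 -0.06 0 0 0;0.5 -0.06 0 0 0;0.4 -0.05 0 0 0;0.4 -0.05 0 0 0;0.4 -0.05 0 0 0;0.4 -0.05 0 0 0;0.4 -0.05 0 0 0' >/dev/null; python3 -c "
from h import *
st()"; python3 -m inch '0.4 -0.05 0 0 0;0.4 -0.05 0 0 0;0.4 -0.05 0 0 0;0.4 -0.05 0 0 0;0.4 -0.05 0 0 0;0.4 -0.05 0 0 0;0.4 -0.05 0 0 0;0.4 -0.05 0 0 0' >/dev/null; python3 -c "
from h import *
st()"
```

```text
t 20.83 board [-189.9  127.1] z -5.1 yaw-TH -0.001 Fboard [-1.3  0.2] 0.2
t 21.5 board [-157.8  127. ] z -5.3 yaw-TH -0.001 Fboard [-0.2  0.1] 0.3
```

```bash
python3 -m inch '0.2 -0.02 -0.5 0 0;0.4 -0.05 0 0 0;0.4 -0.05 0 0 0;0.4 -0.05 0 0 0;0.4 -0.05 0 0 0;0.4 -0.05 0 0 0;0 0 0 0 0' >/dev/null; python3 -c "
from h import *
st()"; python3 -m inch '0.4 -0.05 0 0 0;0.3 -0.04 0 0 0;0.3 -0.04 0 0 0;0.3 -0.04 0 0 0;0.2 -0.03 0 0 0;0 0 0 0 0' >/dev/null; python3 -c "
from h import *
st()"
```

```text
t 22.08 board [-135.1  126.9] z -10.2 yaw-TH -0.001 Fboard [-0.6  0. ] -1.4
t 22.58 board [-120.5  126.9] z -10.3 yaw-TH -0.001 Fboard [0.  0.4] -0.3
```

```bash
python3 -m inch '0.3 -0.04 0 0 0;0.3 -0.04 0 0 0;0.2 -0.03 0 0 0;0.2 -0.03 0 0 0;0 0 0 0 0' >/dev/null; python3 -c "
from h import *
st()"; python3 -m inch '0.2 -0.03 0 0 0;0.2 -0.03 0 0 0;0.2 -0.03 0 0 0;0 0 0 0 0' >/dev/null; python3 -c "
from h import *
st()"
```

```text
t 23.0 board [-110.4  126.6] z -10.3 yaw-TH -0.001 Fboard [-0.2  0.6] 0.3
t 23.33 board [-104.3  126.5] z -10.3 yaw-TH -0.001 Fboard [ 0.4 -0.2] -0.6
```

```bash
for i in 1; do python3 -m inch '0.2 -0.03 0 0 0;0.2 -0.03 0 0 0;0 0 0 0 0' >/dev/null; python3 -c "
from h import *
st()"; done; python3 -m inch '0.1 -0.01 0 0 0;0.1 -0.01 0 0 0;0 0 0 0 0' >/dev/null; python3 -c "
from h import *
st()"; python3 -m inch '0.1 -0.01 0 0 0;0.1 -0.01 0 0 0;0 0 0 0 0' >/dev/null; python3 -c "
from h import *
st()"
```

```text
t 23.58 board [-100.4  126.4] z -10.3 yaw-TH -0.001 Fboard [ 0.1 -0.3] -0.2
t 23.83 board [-99.9 126.4] z -10.5 yaw-TH -0.002 Fboard [-8.6 -0.5] 6.2
t 24.08 board [-99.4 126.5] z -10.6 yaw-TH -0.002 Fboard [-19.2  -1.8] 12.6
```

```bash
python3 -m inch '0.2 -0.02 0 0 0;0.2 -0.02 0 0 0;0 0 0 0 0' >/dev/null; python3 -c "
from h import *
st()"; python3 -m inch '0.2 -0.02 0 0 0;0.2 -0.02 0 0 0;0 0 0 0 0' >/dev/null; python3 -c "
from h import *
st()"
```

```text
t 24.33 board [-98.2 126.5] z -11.1 yaw-TH -0.003 Fboard [-36.8  -3.7] 24.4
t 24.58 board [-97.6 126.8] z -11.9 yaw-TH -0.003 Fboard [-55.4  -5. ] 32.6
```

```bash
python3 -m inch '0.2 -0.02 0 0 0;0.2 -0.02 0 0 0;0 0 0 0 0' >/dev/null; python3 -c "
from h import *
st()"; python3 -m inch '0.1 -0.01 0 0 0;0.1 -0.01 0 0 0;0 0 0 0 0;0 0 0 0 0' >/dev/null; python3 -c "
from h import *
st()"
```

```text
t 24.83 board [-96.2 126.8] z -12.6 yaw-TH -0.004 Fboard [-68.2  -5.4] 33.2
t 25.17 board [-96.1 127. ] z -13.0 yaw-TH -0.004 Fboard [-77.1  -6.9] 38.1
```

The wedge is jammed at about 77 N. I'll back off smoothly and check.

```bash
python3 -m inch '-0.7 0.08 0 0 0;-0.7 0.08 0 0 0;-1.5 0.18 0 0 0;-2 0.25 0 0 0;0 0 3 0 0;0 0 4 0 0;-3.5 0.5 2 0 0;-4 0.5 0 0 0' >/dev/null; python3 -m inch '-4 0 0 0 0;-4 0 0 0 0;-4 0 0 0 0;-4 0 0 0 0;-2 0 0 0 0;0 0 0 0 0;0 0 0 0 0' >/dev/null; python3 -c "
from h import *
st();wedge('t8')
im=cv2.imread('pics/t8.png'); s=save('scene','s8')
cv2.imwrite('pics/c8.png',np.vstack([cv2.resize(im[105:180,220:340],None,fx=4,fy=4,interpolation=cv2.INTER_CUBIC),cv2.resize(s[160:240,240:400,::-1],(480,240),interpolation=cv2.INTER_CUBIC)]))"
```

```text
t 26.42 board [-386.5  105.1] z 80.1 yaw-TH -0.003 Fboard [-0.2 -0.8] -0.0
wedge [[-15.0, 142.0], [-87.0, 150.0], [-85.0, 112.0], [-12.0, 113.0]]
min/max x -87.5 -11.9
[(np.float64(-72.0), np.float64(112.3), np.float64(151.3)), (np.float64(-52.0), np.float64(110.2), np.float64(147.2)), (np.float64(-32.0), np.float64(110.3), np.float64(143.7))]
```

View pics/c8.png

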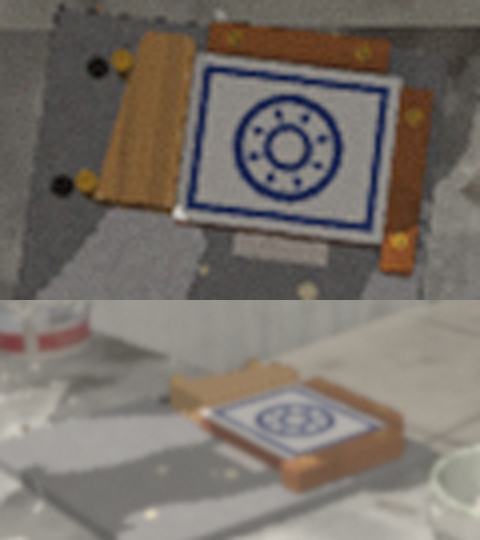

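The wedge sits tight between the tile's outer edge and both pins (thick end at x≈-87), the break is closed, and the robot is clear.

```bash
python3 -c "
from rig import close_job
print(close_job())"
```

```text
the job is handed in; nothing more can be done
None
```

The job is handed in at about 26.5 s: the break is closed against the far fence, the wedge is jammed at about 77 N between the loose half and both pins, and the bottle, scraper and cup were not touched.

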